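Hold the hand scanner on a parcel's code label

ROBOT

A 6-joint arm with a two-finger parallel gripper is mounted at the origin on the work surface. World frame = base frame: x ahead of the robot, y to its left, z up, the work surface at z = 0. Lengths are in mm, angles in rad, forces in N, time in s.
With the tool pointing down it reaches from about 300 to 875 mm from the base axis. Payload 6.4 kg.
Tool frame: the origin (TCP) lies between the finger pads; the fingertips stand 22 mm ahead of it and the grasp point (between the pads) lies 3 mm ahead of it (manip.tips_ahead is the distance from the TCP to the fingertips, in mm); y points along the fingers, z is the direction in which the jaws open and shut, and the axes are right-handed (so a half turn about y gives the same grasp; the last joint's range is limited). The gripper opens to 88 mm and grips with 3 to 60 N. Pads are 18 mm wide; open, the fingers measure 123 mm over their backs; the gripper's body (75 mm by 187 mm) begins 45 mm behind the grasp point.
Start: joints at [-1.376, 0.181, 1.607, -0, 1.354, -0.206], TCP at [224.356, -529.439, 260.714] pointing down, gripper open.
Joint ranges: [-2.99, 2.99], [-0.89, 2.07], [0.3, 2.58], [-1.14, 4.28], [0, 2.63], [-3.12, 3.12]. Speed limits (rad/s): [2.57, 2.57, 3.01, 3.14, 3.14, 3.14].

INTERFACE

Orientations are given as a unit quaternion [w, x, y, z].
In Python, from workcell import monitor, optics, sign_off, models, manip gives the robot as it stands.
- The arm moves only by the tool servo_tool, never from a script. Its argument "moves" is a list of rows, each a list of 4 numbers: the shift along the tool's x, y, z in mm, then the turn about the tool's y in degrees. In form: [[tx, ty, tz, twist], ...]. A call has 1 to 10 rows; each row shifts and turns the pose as measured when the row begins, along the tool's axes as they then stand; what a row does not reach is not made up. A row lasts 1/12 s, in which the tool goes at most 41.7 mm and 7.16 degrees, less where a joint would pass 70% of its speed; a pose out of reach is approached as far as the arm can. A call with a gripper value outside its range is refused whole. "hand" is the finger opening in mm, from 0 to 88.1, set as the call begins (left out, the last holds). The fingers move at their own pace and stop on an object; "squeeze" is the grip in N (left out, the last holds). Time passes only in rows, so rows that do not move let the fingers close. It gives the time, the measured TCP pose, the force and the opening at its end, in the units of the state.
- monitor.observe(): the state, without advancing time (a new reading comes with each control period).
- optics.grab_frame(name): name is "side" or "top"; returns (picture, depth): 400x640x3 uint8, red, green, blue; 400x640 float32, mm along the optical axis (not along the pixel's ray), 0 where there is no reading.
- optics.camera_params(name): a dict with "intrinsics" (3x3 intrinsics, pixels), "R" (3x3) and "t" (3): a world point X has camera coordinates R X + t. Camera axes: x right, y down, z forward; pixel columns grow to the right and rows downward; lengths in mm; the calibration is good to about 2 mm. A picture is of the moment at which its call begins. camera_params takes no time and is no camera call.
- sign_off(): hands the job in, once; it reports no verdict.
Trained networks look in the newest picture that a camera, given by its name, has taken for a name from the list of things; names that differ only in an ending like _2 or _b are one class to them, and where a whole thing is asked for, a point or a joint stands for the part that bears it (a point fixed in the world has none). Each returns a list of dicts, best first, with "confidence" (0 to 1); they miss things now and then, are a little off and sometimes report something else, mostly with a low value. They report only what shows in the picture. A call takes as long as a camera call. They do not tell look-alikes from the thing itself.
- models.recognise(camera, query): "rect" ([left, top, right, bottom] in pixels, round what is visible of it).
The state is a dict: "time": time; "joint_pos": joint angles; "dq": joint speeds; "tau": joint torques, N m; "ee_pos": TCP position; "ee_rot": TCP orientation; "force": force on the tool from outside, world axes, zero at the start; "ft_torque": the same for the moment, N m; "gripper_width": finger opening in mm.
Only numpy, scipy, OpenCV 4.12 (cv2) and the standard library are available. Lean on these libraries where they do the work, as an engineer would, in place of code of your own. Each camera call takes 0.05 s, during which the arm holds its last target. There are 200 camera calls.

TASK

Draw the hand scanner up out of its stand, tip its nose about 45 degrees downward and point it at the middle of the barcode label on top of the parcel, the window about 10 cm from the label along its line of sight. Finish while still holding the scanner there, steady, with the scanner touching nothing but the gripper; do not shift the parcel, the plain carton, the tape roll or the cutter.

Things in the scene. Friction and masses are not known exactly. Their poses are not given: they have to be found in the camera images.
- scanner_head (a point): centre of the head of a loose black pistol-shaped hand scanner, 0.2 kg. Head 80 long (own x, 32 to the +x side, 48 to the -x side of this point), 36 wide (y), 38 high (z); orange nose 52 wide, 44 high, 46 to 62 to the -x side. It looks along own -x. Starts upright in the stand, this point 123 above the table, looking roughly to the robot (all mm)
- window (a point): centre of the red window in the scanner's nose, 63.5 mm from scanner_head along the scanner's own -x; same axes. The line of sight runs straight out from here along own -x
- stand_mouth (a point): middle of the upper opening of the scanner's grey stand, which is fixed to the table: a base plate 110 x 90 x 8 mm with an upright socket, inside 38 x 30 mm, outside 50 x 42 mm, open at the top 63 mm above the table; the handle sits 55 mm deep in it with 2 mm play each side; z up
- label (a point): middle of the white 70 x 90 mm label with black bars on top of the loose parcel, 71 mm above the table; z up. The parcel is a brown carton 160 x 120 x 70 mm (its x, y, z), 0.9 kg; the label's middle is 15 mm from the middle of its top towards own +x
- scanner: the same scanner, origin at the middle of its handle's foot, 115 mm below scanner_head; same axes. The handle, 34 x 26 mm (x, y), runs straight from here up (own z) to the head
- stand: the scanner's stand, origin under the middle of its base plate
- parcel: the parcel with the label, origin at the middle of its underside; z up
- plain_carton: bystander: brown carton without a label, 150 x 110 x 50 mm, 0.7 kg, loose; origin at the middle of its underside
- tape_roll: bystander: loose roll of tan parcel tape lying flat, 90 mm across, 40 mm high; origin at the middle of its underside
- cutter: bystander: loose red box cutter (closed) lying flat, 130 x 24 x 16 mm along its own x; origin at the middle of its underside
Mind the look-alikes: they are no part of the job. What is shaped like the parcel but pink is not meant.

How it is judged (in metres and radians):
On the way:
1. the scanner is drawn out: its handle's foot is above the stand's mouth, the gripper holds it and the stand no longer carries it (z of scanner in the frame of stand_mouth above 0.002 m and contact force between the fingers and scanner above 1 N and contact force between scanner and stand below 0.1 N), for 0.1 s.
At the end, for the whole second after the job is handed in: Gripper holds the scanner, steady, touching nothing else; line of sight 27 to 63 degrees below level; label's middle 60 to 140 mm ahead of the window and within 35 mm sideways of the line; window over 100 mm above the table; parcel, carton, tape, cutter within 20 mm of their starts (x of label in the frame of window between -0.14 and -0.06 m and y of label in the frame of window between -0.035 and 0.035 m and z of label in the frame of window between -0.035 and 0.035 m and angle between scanner_head's own x axis and vertical between 0.47 and 1.1 rad and height (world z) of window above 0.1 m and contact force between the fingers and scanner above 1 N and contact force between scanner and stand below 0.1 N and contact force between scanner and parcel below 0.1 N and contact force between scanner and plain_carton below 0.1 N and contact force between scanner and tape_roll below 0.1 N and contact force between scanner and cutter below 0.1 N and contact force between scanner and table below 0.1 N and linear speed of scanner below 0.03 m/s and distance of each of parcel, plain_carton, tape_roll, cutter from where it was at the start of the episode below 0.02 m); the arm keeps its last pose, push and grip.
It fails at once if the parcel, plain carton, tape roll or cutter was shifted by more than 20 mm (distance of any of parcel, plain_carton, tape_roll, cutter from where it was at the start of the episode above 0.02 m).
It also fails if it takes over 34 s, if anything falls off the work surface, if the arm or the gripper's body presses on something with over 40 N, if the wrist force passes 120 N, or if a joint passes its speed limit or range.

## Working session

There is one attempt and no reset: what is moved stays moved. The work goes in short steps, Python scripts to look and compute and a tool call to move; the robot and the scene stay as the last step left them, time stands still between calls to the robot, and variables do not carry over. Pictures are saved under pics/ and viewed, about 8 in all and at most 12, crops included, and the job is handed in when it is done.

Besides the shell and the picture viewer there is one more tool, called after "Emit:" as name(argument=value, ...) on one line, values as JSON. servo_tool: Moves the arm, as the interface text tells. Its arguments: {"type":"object","properties":{"moves":{"type":"array"},"hand":{"type":"number"},"squeeze":{"type":"number"}},"required":["moves"]}

```bash
mkdir -p pics; ls; cat > h.py <<'E'
import numpy as np, cv2
from scipy.spatial.transform import Rotation as Ro
from workcell import monitor, optics, sign_off, models, manip
def cloud(name):
    im,d=optics.grab_frame(name); p=optics.camera_params(name); K=np.array(p["intrinsics"]);R=np.array(p["R"]);t=np.array(p["t"])
    v,u=np.mgrid[:400,:640]; c=np.stack([(u-K[0,2])/K[0,0]*d,(v-K[1,2])/K[1,1]*d,d],-1)
    W=(c-t)@R; W[d==0]=np.nan
    return im,W
def rot(s): w,x,y,z=s["ee_rot"]; return Ro.from_quat([x,y,z,w])
E
python3 - <<'E'
from h import *
s=monitor.observe(); print(s["time"],s["ee_pos"],rot(s).as_matrix().round(3))
for c in ("side","top"):
    im,W=cloud(c); np.savez(f"pics/{c}0.npz",im=im,W=W); cv2.imwrite(f"pics/{c}0.png",im[:,:,::-1])
    p=optics.camera_params(c); print(c,(-np.array(p["R"]).T@p["t"]).round(), np.array(p["R"])[2].round(2))
    for q in ("scanner","stand","parcel","label","plain_carton","tape_roll","cutter"):
        for r in models.recognise(c,q)[:3]:
            l,t,R,b=[int(x) for x in r["rect"]]; u,v=(l+R)//2,(t+b)//2
            print(c,q,round(r["confidence"],2),[l,t,R,b],W[v,u].round())
E
```

```text
pics
0.0 [ 224.27237339 -528.91812783  259.83241481] [[-0.921 -0.     0.39 ]
 [-0.39   0.002 -0.921]
 [-0.    -1.    -0.002]]
side [-120.  841. 1094.] [ 0.51 -0.47 -0.72]
side scanner 0.96 [363, 168, 383, 192] [517.  34. 147.]
side stand 0.74 [353, 146, 373, 162] [ 750. -167.   19.]
side stand 0.68 [352, 187, 381, 213] [529.  47.  40.]
side parcel 0.82 [196, 294, 256, 352] [437. 720.  76.]
side parcel 0.75 [304, 211, 362, 267] [459. 286.  68.]
side parcel 0.55 [259, 253, 313, 301] [442. 501.  77.]
side label 0.97 [259, 251, 312, 298] [453. 497.  77.]
side label 0.59 [306, 213, 361, 265] [459. 286.  68.]
side label 0.55 [192, 295, 253, 348] [451. 725.  74.]
side plain_carton 0.86 [408, 155, 434, 188] [ 483. -231.   56.]
side tape_roll 0.57 [311, 178, 334, 200] [715. 110.   5.]
side cutter 0.61 [356, 149, 375, 161] [ 735. -164.   23.]
top [ 344.  204. 1655.] [ 0.13  0.   -0.99]
top scanner 0.87 [369, 198, 388, 230] [524.  33. 140.]
top scanner 0.23 [443, 205, 489, 256] [ 479. -265.   45.]
top stand 0.65 [362, 197, 390, 232] [524.  40. 142.]
top parcel 0.95 [284, 207, 326, 259] [473. 263.  73.]
top parcel 0.94 [135, 214, 197, 271] [449. 715.  65.]
top parcel 0.84 [210, 206, 268, 265] [469. 478.  67.]
top label 0.95 [207, 207, 270, 261] [471. 479.  75.]
top label 0.71 [281, 206, 324, 258] [476. 273.  67.]
top label 0.62 [135, 212, 203, 272] [448. 702.  73.]
top plain_carton 0.65 [442, 202, 490, 256] [ 482. -263.   52.]
top plain_carton 0.37 [371, 196, 391, 226] [533.  24. 144.]
top tape_roll 0.67 [335, 150, 358, 178] [716. 123.  -3.]
top cutter 0.81 [430, 131, 437, 172] [ 754. -175.   13.]
```

```bash
python3 - <<'E'
import cv2,numpy as np
t=cv2.imread("pics/top0.png");s=cv2.imread("pics/side0.png")
a=cv2.resize(t[110:300,110:510],None,fx=2,fy=2,interpolation=cv2.INTER_CUBIC); cv2.imwrite("pics/a.png",a)
b=np.vstack([cv2.resize(s[130:370,180:460],(700,600),interpolation=cv2.INTER_CUBIC)]); cv2.imwrite("pics/b.png",b)
E
```

```text
(no output)
```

View pics/a.png

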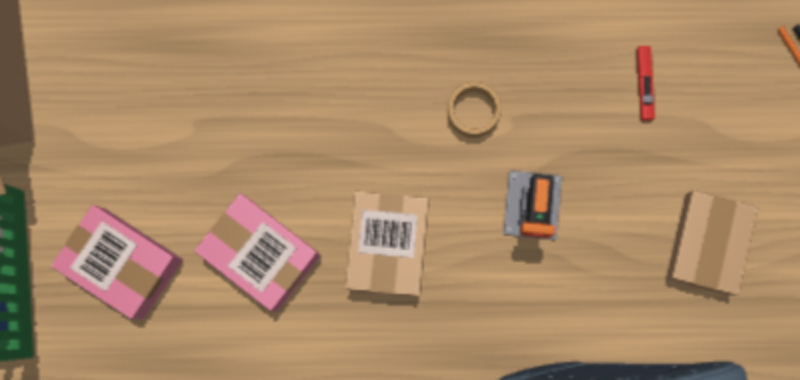

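View pics/b.png

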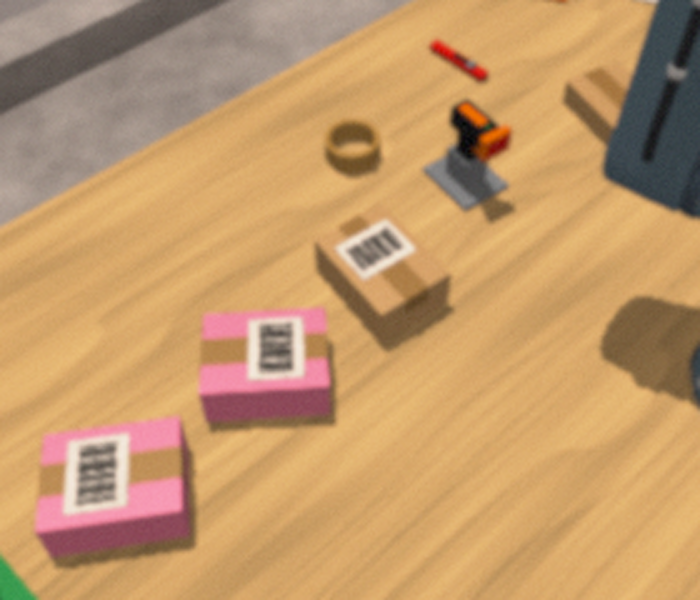

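Top camera: the pink boxes at about (240,236) and (166,242) are look-alikes. The brown labelled carton at (304,233) fits the parcel. The unlabelled one at (466,230) is the plain carton. The scanner is at (380,211) with its nose towards the robot. Next I measure precisely and check the label in an enlarged crop.

```bash
cat >> h.py <<'E'
def plane(name,uv,z):
    p=optics.camera_params(name); K=np.array(p["intrinsics"]);R=np.array(p["R"]);t=np.array(p["t"]); C=-R.T@t
    uv=np.asarray(uv,float).reshape(-1,2); d=np.c_[uv,np.ones(len(uv))]@np.linalg.inv(K).T@R
    return (C+d*((z-C[2])/d[:,2])[:,None])[:,:2]
def rect(name,mask,z):
    n,l,st,_=cv2.connectedComponentsWithStats(mask.astype(np.uint8)); k=1+np.argmax(st[1:,4]); v,u=np.nonzero(l==k)
    P=plane(name,np.c_[u,v],z); (c,sz,a)=cv2.minAreaRect(P.astype(np.float32)); return len(u),np.round(c,1),np.round(sz,1),round(a,1),P.mean(0).round(1)
E
python3 - <<'E'
from h import *
for c,boxes in (("top",dict(sc=(355,185,400,240),lab=(278,195,330,265))),("side",dict(sc=(345,160,390,215),lab=(300,205,366,272)))):
    z=np.load(f"pics/{c}0.npz"); im,W=z["im"],z["W"]; hsv=cv2.cvtColor(im,cv2.COLOR_RGB2HSV).astype(int); H,S,V=hsv[...,0],hsv[...,1],hsv[...,2]
    def box(b): m=np.zeros(H.shape,bool); m[b[1]:b[3],b[0]:b[2]]=1; return m
    b=box(boxes["sc"]); 
    print(c,"head",rect(c,b&(((H<14)&(S>185))|(V<70)),142))
    print(c,"orange",rect(c,b&(H<14)&(S>185)&(V>120),142))
    print(c,"stand grey",rect(c,b&(S<70)&(V>90),8))
    b=box(boxes["lab"]); m=b&(S<75); m=cv2.morphologyEx(m.astype(np.uint8),cv2.MORPH_CLOSE,np.ones((5,5)))
    print(c,"label",rect(c,m,71))
z=np.load("pics/top0.npz"); im=z["im"][:,:,::-1]
cv2.imwrite("pics/c.png",np.hstack([cv2.resize(im[190:250,350:410],(400,400),interpolation=cv2.INTER_NEAREST),cv2.resize(im[200:265,275:340],(400,400),interpolation=cv2.INTER_NEAREST)]))
E
```

```text
top head (102, array([540.8,  34.5]), array([40.3, 72.3]), 88.4, array([529.2,  38.5]))
top orange (26, array([487.9,  34.5]), array([43.6,  6. ]), 84.9, array([487.9,  35.5]))
top stand grey (304, array([549.3,  50.6]), array([ 40.8, 110.9]), 82.5, array([554.5,  53.8]))
top label (641, array([494.5, 268.1]), array([93.4, 72.5]), 84.2, array([494.2, 268. ]))
side head (300, array([514.5,  39.3]), array([ 79.6, 122.7]), 51.4, array([513. ,  50.8]))
side orange (102, array([485.6,  45.3]), array([39.4, 69.6]), 36.7, array([486.9,  44.5]))
side stand grey (166, array([551.4,  44.5]), array([ 50.6, 109.8]), 80.6, array([553.4,  52.6]))
side label (421, array([497.9, 266.5]), array([92.2, 72.1]), 84.4, array([497. , 267.2]))
```

View pics/c.png

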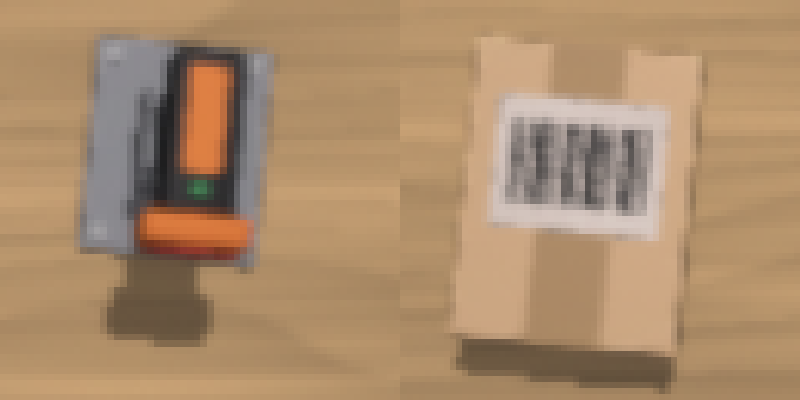

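The crop shows the scanner head (black with an orange strip) with its nose at lower centre, and the brown parcel with its white label centred at about (304,227), so the target is confirmed.

```bash
python3 - <<'E'
from h import *
f=lambda L:np.array(L)/(400/60)+[350,190]-0.5
b=plane("top",f([(100,37),(272,53),(250,270),(80,245)]),8); print("base",b.round(1),b.mean(0))
h=plane("top",f([(177,47),(243,50),(238,209),(160,207)]),142); print("head",h.round(1))
n=plane("top",f([(142,207),(252,217),(250,250),(138,240)]),145); print("nose",n.round(1),n.mean(0))
s=plane("top",f([(189,62),(233,64),(224,174),(180,174)]),143); print("strip",s.round(1),s.mean(0))
r=(h[0]+h[1])/2; q=(n[0]+n[1])/2; d=r-q; print("axis yaw",np.degrees(np.arctan2(d[1],d[0])),np.linalg.norm(d),"(78) head pt",q+d*46/78)
e=b[0]+b[1]-b[2]-b[3]; print("base yaw",np.degrees(np.arctan2(e[1],e[0])))
E
```

```text
base [[604.8  62.5]
 [595.5 -24.8]
 [484.9 -10.5]
 [498.5  75. ]] [545.9021758   25.54121504]
head [[578.4  38.2]
 [576.7   7.3]
 [501.9  11.7]
 [503.2  47.9]]
nose [[503.   56.6]
 [497.8   5.7]
 [482.5   7.1]
 [487.7  58.8]] [492.73898848  32.05629993]
strip [[571.1  32.8]
 [569.9  12.3]
 [518.2  17.9]
 [518.5  38.4]] [544.44065414  25.36301302]
axis yaw -6.226006550539963 77.5784731274252 (78) head pt [545.8952154   26.20156157]
base yaw -7.0237838205935965
```

Emit:
servo_tool(moves=[[0, 0, 0, 6], [0, 0, 0, 6], [0, 0, 0, 6], [0, 0, 0, 6], [0, 0, 0, 5.5]], hand=70, squeeze=10)

```text
time: 1.22
ee_pos: [224.4, -529.5, 260.8]
ee_rot: [0.047, -0.047, -0.705, 0.706]
force: [0.3, 0.2, -0.0]
gripper_width: 70.1
```

Emit:
servo_tool(moves=[[-13, 0, -30, 0], [-13, 0, -30, 0], [-13, 0, -30, 0], [-13, 0, -30, 0], [-13, 0, -30, 0], [-13, 0, -30, 0], [-13, 0, -30, 0], [-13, 0, -30, 0], [-13, 0, -30, 0], [-13, 0, -30, 0]])

```text
time: 2.05
ee_pos: [398.3, -245.2, 260.6]
ee_rot: [0.053, -0.055, -0.703, 0.707]
force: [0.4, 0.5, -0.7]
gripper_width: 69.9
```

```bash
cat > go.py <<'E'
import sys
from h import *
s=monitor.observe(); R=rot(s); p=s["ee_pos"]; M=R.as_matrix()
print("t",round(s["time"],2),"p",np.round(p,1),"zyaw",round(np.degrees(np.arctan2(M[1,2],M[0,2])),1),"ydir",M[:,1].round(3),"F",np.round(s["force"],1),"w",round(s["gripper_width"],1),"q",np.round(s["joint_pos"],2))
if len(sys.argv)>3: print("tool delta",(R.inv().apply(np.array(sys.argv[1:4],float)-p)).round(1))
E
python3 go.py 546 26 200
```

```text
t 2.05 p [ 398.3 -245.2  260.6] zyaw -98.8 ydir [ 0.001 -0.005 -1.   ] F [ 0.4  0.5 -0.7] w 69.9 q [-0.8  -0.07  1.87 -0.    1.34  0.92]
tool delta [-104.5   59.5 -290.8]
```

Emit:
servo_tool(moves=[[-12, 0, -32, -2.3], [-12, 0, -32, 0], [-12, 0, -32, 0], [-12, 0, -32, 0], [-12, 0, -32, 0], [-12, 0, -32, 0], [-12, 0, -32, 0], [-12, 0, -32, 0], [-8, 0, -24, 0], [0, 0, 0, 0]])

```text
time: 2.88
ee_pos: [541.0, 40.2, 262.1]
ee_rot: [0.034, -0.041, -0.704, 0.708]
force: [-0.1, -0.7, -0.3]
gripper_width: 69.8
```

```bash
python3 go.py 546 26 180
```

```text
t 2.88 p [541.   40.2 262.1] zyaw -96.1 ydir [ 0.009 -0.006 -1.   ] F [-0.1 -0.7 -0.3] w 69.8 q [-0.14  0.1   1.69 -0.    1.34  1.54]
tool delta [-5.7 82.2 13.2]
```

Emit:
servo_tool(moves=[[-3, 20, 7, 0], [-3, 25, 6, 0], [0, 25, 0, 0], [0, 17, 0, 0], [0, 0, 0, 0]])

```text
time: 3.3
ee_pos: [548.2, 26.1, 174.7]
ee_rot: [0.03, -0.041, -0.704, 0.709]
force: [0.1, -0.3, -0.4]
gripper_width: 69.8
```

```bash
python3 go.py 546 26 126; python3 - <<'E'
from h import *
im,W=cloud("side"); a=cv2.resize(im[120:230,320:430,::-1],(550,550),interpolation=cv2.INTER_CUBIC)
im2,W=cloud("top"); b=cv2.resize(im2[170:260,340:430,::-1],(250,250)); c=np.zeros((550,800,3),np.uint8); c[:,:550]=a; c[:250,550:]=b
cv2.imwrite("pics/d.png",c)
E
```

```text
t 3.3 p [548.2  26.1 174.7] zyaw -95.7 ydir [ 0.014 -0.008 -1.   ] F [ 0.1 -0.3 -0.4] w 69.8 q [-0.17  0.21  1.76 -0.01  1.16  1.51]
tool delta [ 2.9 48.6  0. ]
```

View pics/d.png

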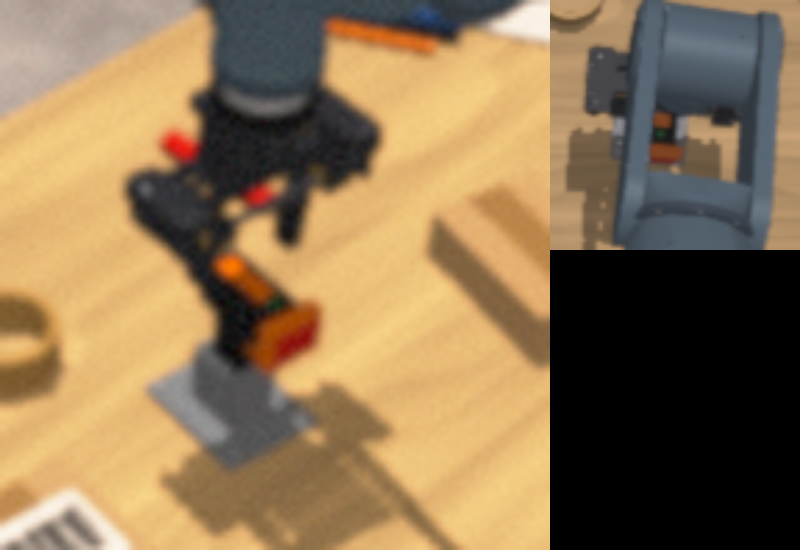

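The side view shows the gripper straddling the scanner head with a finger on each side, and the stand below is clear. I descend and close gently.

Emit:
servo_tool(moves=[[1, 16, 0, 0], [1, 16, 0, 0], [1, 14, 0, 0], [0, 2, 0, 0], [0, 0, 0, 0]])

```text
time: 3.82
ee_pos: [553.6, 23.3, 138.2]
ee_rot: [0.024, -0.048, -0.703, 0.71]
force: [-0.0, -0.2, -0.3]
gripper_width: 69.9
```

Emit:
servo_tool(moves=[[0, 0, 0, 0], [0, 0, 0, 0], [0, 0, 0, 0], [0, 0, 0, 0], [0, 0, 0, 0], [0, 0, 0, 0]], hand=25, squeeze=10)

```text
time: 4.32
ee_pos: [557.1, 22.5, 144.8]
ee_rot: [0.021, -0.051, -0.702, 0.71]
force: [-0.5, -0.1, -1.1]
gripper_width: 36.4
```

```bash
python3 go.py 546 26 126
```

```text
t 4.32 p [557.1  22.5 144.8] zyaw -95.8 ydir [ 0.042 -0.013 -0.999] F [-0.5 -0.1 -1.1] w 36.4 q [-0.17  0.25  1.78 -0.01  1.07  1.51]
tool delta [12.2 18.3 -2.5]
```

Emit:
servo_tool(moves=[[0, -12, 0, 0], [0, -15, 0, 0], [0, -15, 0, 0], [0, -15, 0, 0], [0, -15, 0, 0], [0, -15, 0, 0]], squeeze=30)

```text
time: 4.82
ee_pos: [550.3, 24.3, 233.1]
ee_rot: [0.024, -0.048, -0.703, 0.71]
force: [-0.2, -0.2, -2.0]
gripper_width: 35.7
```

```bash
python3 go.py 546 26 126
```

```text
t 4.82 p [550.3  24.3 233.1] zyaw -95.8 ydir [ 0.034 -0.012 -0.999] F [-0.2 -0.2 -2. ] w 35.7 q [-0.17  0.13  1.72 -0.01  1.25  1.51]
tool delta [  8.1 106.8  -2.1]
```

Emit:
servo_tool(moves=[[0, 0, 0, 0], [0, 0, 0, 0], [0, 0, 0, 0], [0, 0, 0, 0]])

```text
time: 5.15
ee_pos: [551.3, 24.3, 236.9]
ee_rot: [0.022, -0.05, -0.702, 0.71]
force: [-1.3, -0.4, -3.1]
gripper_width: 36.2
```

```bash
python3 go.py 546 26 126;  python3 - <<'E'
from h import *
im,W=cloud("side"); a=cv2.resize(im[100:210,320:430,::-1],(550,550),interpolation=cv2.INTER_CUBIC)
cv2.imwrite("pics/e.png",a)
E
python3 go.py
```

```text
t 5.15 p [551.3  24.3 236.9] zyaw -95.8 ydir [ 0.039 -0.012 -0.999] F [-1.3 -0.4 -3.1] w 36.2 q [-0.17  0.13  1.72 -0.01  1.26  1.51]
tool delta [  9.9 110.5  -2.1]
t 5.2 p [551.2  24.4 236.6] zyaw -95.8 ydir [ 0.039 -0.012 -0.999] F [ 0.  -0.3 -2.7] w 36.0 q [-0.17  0.13  1.72 -0.01  1.26  1.51]
```

View pics/e.png

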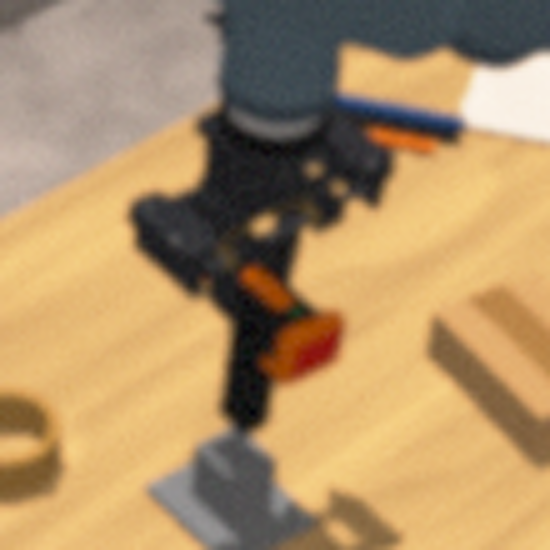

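```bash
python3 - <<'E'
from h import *
def uv(P):
    p=optics.camera_params("side"); c=np.array(p["R"])@P+np.array(p["t"]); k=np.array(p["intrinsics"])@c; return (k[:2]/k[2]-[320,100])*5+2.5
for fz in (92,100,108):
    for th in (0,5):
        g=np.array([540,27,fz]); Q=Ro.from_euler("z",-6.3,degrees=True)*Ro.from_euler("y",-th,degrees=True)
        # pivot: grasp own (11,0,132)
        G=np.array([551,24.5,fz+132]); f=lambda x,y,z: uv(G+Q.apply(np.array([x,y,z])-[11,0,132])).round()
        print(fz,th,"foot corners",f(-17,13,0),f(-17,-13,0),f(17,13,0),"window c",f(-63.5,0,115),"nose top L/R",f(-62,26,137),f(-62,-26,137))
E
```

```text
92 0 foot corners [248. 454.] [274. 440.] [219. 429.] window c [318. 368.] nose top L/R [292. 358.] [348. 329.]
92 5 foot corners [238. 447.] [264. 433.] [209. 419.] window c [316. 373.] nose top L/R [291. 365.] [347. 336.]
100 0 foot corners [248. 447.] [275. 433.] [220. 421.] window c [320. 359.] nose top L/R [293. 349.] [350. 320.]
100 5 foot corners [238. 440.] [264. 426.] [210. 412.] window c [317. 365.] nose top L/R [292. 356.] [349. 327.]
108 0 foot corners [249. 439.] [276. 425.] [220. 414.] window c [321. 351.] nose top L/R [294. 340.] [351. 311.]
108 5 foot corners [239. 432.] [265. 418.] [211. 404.] window c [318. 356.] nose top L/R [294. 347.] [350. 318.]
```

Emit:
servo_tool(moves=[[-15, 0, 0, 0], [-20, 0, 0, 0], [-20, 0, 0, 0], [-10, 0, 0, 0], [0, 12, 0, 0], [0, 15, 0, 0], [0, 15, 0, 0], [0, 15, 0, 0]])

```text
time: 5.87
ee_pos: [616.9, 17.4, 172.7]
ee_rot: [0.025, -0.046, -0.703, 0.71]
force: [-1.3, 0.3, -2.2]
gripper_width: 35.6
```

```bash
python3 go.py 612 18 169
```

```text
t 5.87 p [616.9  17.4 172.7] zyaw -95.8 ydir [ 0.03  -0.011 -0.999] F [-1.3  0.3 -2.2] w 35.6 q [-0.16  0.34  1.59 -0.01  1.17  1.51]
tool delta [ 5.   3.5 -0.1]
```

Emit:
servo_tool(moves=[[9, 4, 0, 0], [10, 1, 0, 0], [10, 0, 0, 0], [10, 0, 0, 0], [10, 0, 0, 0]], squeeze=20)

```text
time: 6.28
ee_pos: [560.7, 23.0, 152.8]
ee_rot: [0.03, -0.042, -0.703, 0.709]
force: [2.0, -0.4, 2.2]
gripper_width: 36.3
```

```bash
python3 go.py 518 30 159; python3 - <<'E'
from h import *
im,W=cloud("side"); a=cv2.resize(im[100:210,320:430,::-1],(550,550),interpolation=cv2.INTER_CUBIC)
cv2.imwrite("pics/f.png",a)
E
```

```text
t 6.28 p [560.7  23.  152.8] zyaw -95.8 ydir [ 0.017 -0.009 -1.   ] F [ 2.  -0.4  2.2] w 36.3 q [-0.17  0.26  1.75 -0.01  1.12  1.51]
tool delta [43.  -7.  -2.6]
```

View pics/f.png

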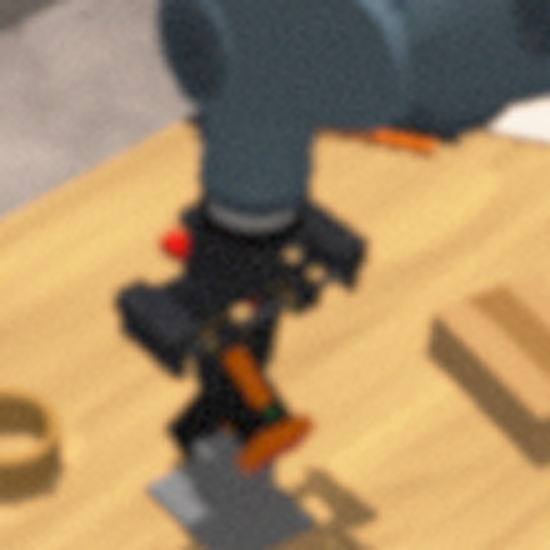

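The pivot works: the nose is now clearly tipped down (orange at (275,440)) and the handle swings back behind the socket. I continue, slightly higher.

Emit:
servo_tool(moves=[[7, -4, 0, 0], [8, -4, 0, 0], [8, -3, 0, 0], [6, -2, 0, 0]])

```text
time: 6.67
ee_pos: [527.0, 26.7, 163.3]
ee_rot: [0.031, -0.041, -0.703, 0.709]
force: [1.5, -0.2, -2.3]
gripper_width: 35.7
```

```bash
python3 go.py 518 30 159
```

```text
t 6.67 p [527.   26.7 163.3] zyaw -95.8 ydir [ 0.014 -0.008 -1.   ] F [ 1.5 -0.2 -2.3] w 35.7 q [-0.17  0.18  1.82 -0.01  1.13  1.5 ]
tool delta [ 9.3  4.1 -2.4]
```

Emit:
servo_tool(moves=[[5, 1, 0, 0], [4, 1, 0, 0], [0, 0, 0, 0]])

```text
time: 6.92
ee_pos: [516.5, 27.8, 162.1]
ee_rot: [0.03, -0.042, -0.703, 0.709]
force: [1.2, -0.8, -1.9]
gripper_width: 35.8
```

Emit:
servo_tool(moves=[[0, 0, 0, 0], [0, 0, 0, 0], [0, -8, 0, 0], [0, -12, 0, 0], [0, -15, 0, 0], [0, -15, 0, 0], [0, -15, 0, 0], [0, -15, 0, 0], [0, -10, 0, 0], [0, 0, 0, 0]], squeeze=55)

```text
time: 7.75
ee_pos: [510.5, 29.4, 254.2]
ee_rot: [0.036, -0.035, -0.704, 0.708]
force: [-0.0, -1.0, -2.1]
gripper_width: 35.7
```

```bash
python3 go.py 518 30 159; python3 - <<'E'
from h import *
im,W=cloud("side"); np.savez("pics/g.npz",im=im,W=W); a=cv2.resize(im[90:200,320:430,::-1],(550,550),interpolation=cv2.INTER_CUBIC)
cv2.imwrite("pics/g.png",a)
E
```

```text
t 7.75 p [510.5  29.4 254.2] zyaw -95.8 ydir [-0.002 -0.006 -1.   ] F [-0.  -1.  -2.1] w 35.7 q [-0.17  0.05  1.77 -0.01  1.33  1.5 ]
tool delta [-7.6 95.2 -1.9]
```

View pics/g.png

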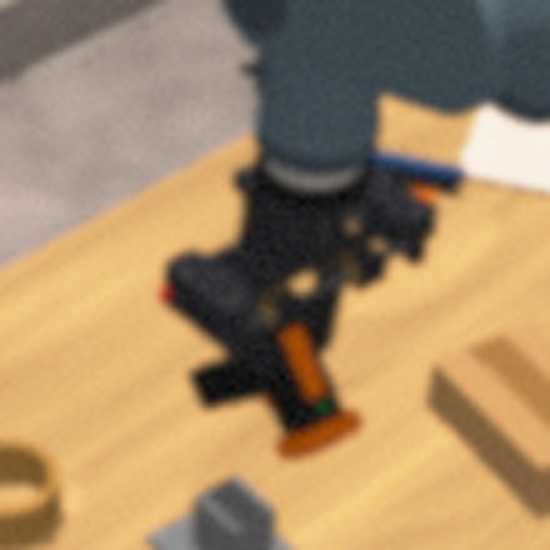

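```bash
cat > fit.py <<'E'
from h import *
from scipy.optimize import least_squares
def fit(own,crop,off,sc,TCP,ydir,yaw=-5.8):
    p=optics.camera_params("side");R=np.array(p["R"]);t=np.array(p["t"]);K=np.array(p["intrinsics"])
    G=np.array(TCP)+3*np.array(ydir); own=np.array(own,float); px=np.array(crop)/sc+off-0.5
    def T(v): Q=Ro.from_euler("z",yaw,degrees=True)*Ro.from_euler("y",-v[0],degrees=True); return lambda o: G+Q.apply(np.atleast_2d(o)-[v[1],0,v[2]])
    def res(v): c=T(v)(own)@R.T+t; k=c@K.T; return np.r_[(k[:,:2]/k[:,2:]-px).ravel(),(np.array(v[1:])-[11,127])/20]
    r=least_squares(res,[45,11,127]); return r.x,r.fun[:-2].reshape(-1,2).round(1),T(r.x),T
E
python3 - <<'E'
from fit import *
own=[(17,13,0),(-17,13,0),(-46,26,137),(-46,-26,137),(-62,26,137),(-62,-26,137)]
crop=[(195,375),(205,404),(279,435),(353,410),(287,458),(359,428)]
x,f,T,_=fit(own,crop,[320,90],5,[510.5,29.4,254.2],[0,0,-1]); print(x,f.tolist())
print("window",T([-63.5,0,115]),"head",T([0,0,115]),"foot",T([0,0,0]))
w=T([-63.5,0,115])[0]; d=T([-163.5,0,115])[0]; print("aim pt 100mm",d,"shift to label",np.array([496,267,71])-d)
E
python3 go.py
```

```text
[ 46.89076528  12.17434294 139.29033766] [[-4.0, -0.6], [-2.5, 1.8], [3.1, 0.2], [-0.6, -0.7], [3.3, -0.2], [-0.1, -0.2]]
window [[476.69197774  32.83409367 179.35397496]] head [[519.86518132  28.44871957 225.71228582]] foot [[603.39138219  19.96443748 147.12226912]]
aim pt 100mm [408.70268076  39.74019461 106.34876099] shift to label [ 87.29731924 227.25980539 -35.34876099]
t 7.8 p [510.2  29.5 253.2] zyaw -95.8 ydir [-0.003 -0.006 -1.   ] F [ 0.2 -0.5 -3.3] w 35.4 q [-0.17  0.05  1.77 -0.01  1.33  1.5 ]
```

Emit:
servo_tool(moves=[[-4, 0, -10, 0], [-7, 0, -25, 0], [-7, 0, -25, 0], [-7, 0, -25, 0], [-7, 0, -25, 0], [-7, 0, -25, 0], [-7, 0, -25, 0], [-7, 0, -25, 0], [-7, 0, -25, 0], [-4, 0, -15, 0]])

```text
time: 8.63
ee_pos: [595.4, 259.3, 236.5]
ee_rot: [0.047, -0.03, -0.703, 0.709]
force: [-0.9, -0.7, -2.9]
gripper_width: 35.8
```

```bash
python3 go.py 598 257 219
```

```text
t 8.63 p [595.4 259.3 236.5] zyaw -96.2 ydir [-0.024 -0.006 -1.   ] F [-0.9 -0.7 -2.9] w 35.8 q [ 0.23  0.38  1.41 -0.    1.38  1.91]
tool delta [-3.3 17.4  1.8]
```

Emit:
servo_tool(moves=[[-2, 8, 1, 0], [-2, 7, 1, 0], [0, 2, 0, 0], [0, 0, 0, 0], [0, 0, 0, 0]])

```text
time: 9.05
ee_pos: [595.6, 260.0, 209.8]
ee_rot: [0.049, -0.024, -0.702, 0.71]
force: [-0.7, 1.2, -1.5]
gripper_width: 35.8
```

```bash
python3 go.py 598 257 219; python3 - <<'E'
from h import *
im,W=cloud("side"); np.savez("pics/i.npz",im=im,W=W); a=cv2.resize(im[150:270,280:400,::-1],(600,600),interpolation=cv2.INTER_CUBIC)
im2,W2=cloud("top"); b=cv2.resize(im2[170:270,260:360,::-1],(200,200)); c=np.zeros((600,800,3),np.uint8); c[:,:600]=a; c[:200,600:]=b
cv2.imwrite("pics/i.png",c)
E
```

```text
t 9.05 p [595.6 260.  209.8] zyaw -96.0 ydir [-0.036 -0.009 -0.999] F [-0.7  1.2 -1.5] w 35.8 q [ 0.23  0.41  1.42 -0.    1.35  1.9 ]
tool delta [-2.4 -9.2  2.8]
```

View pics/i.png

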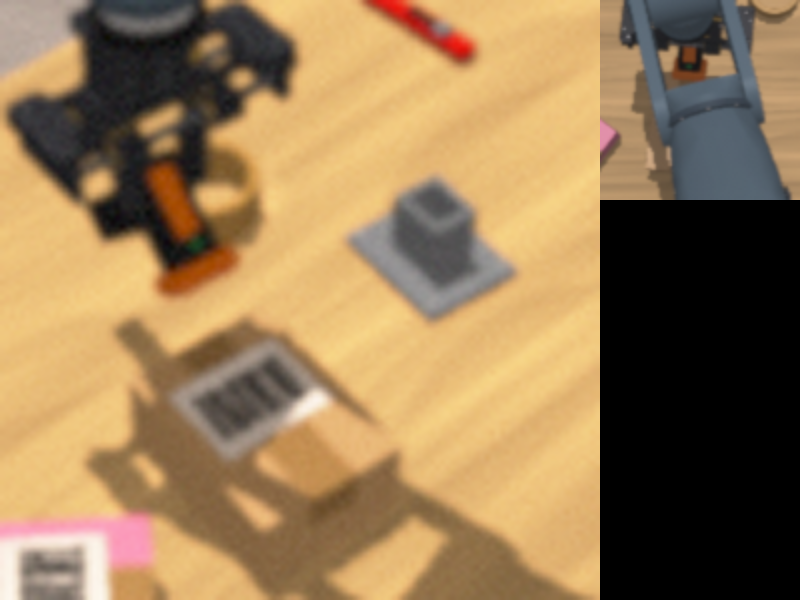

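The side view shows the scanner nose-down at about (197,275), aimed down towards the label at (250,395), with the parcel untouched and the stand empty. I'll check the pose with depth and keypoints.

```bash
python3 - <<'E'
from fit import *
z=np.load("pics/i.npz"); im,W=z["im"],z["W"]; hsv=cv2.cvtColor(im,cv2.COLOR_RGB2HSV).astype(int); H,S,V=hsv[...,0],hsv[...,1],hsv[...,2]
m=np.zeros(H.shape,bool); m[180:212,306:330]=1; m&=(H<14)&(S>150)&(V>70)&(W[...,2]>130)&(W[...,2]<270)
P=W[m]; v,u=np.nonzero(m); st=(v<200); nose=v>200
print(len(P),"strip",P[st].mean(0).round(1),"nose",P[nose].mean(0).round(1))
for nm,Q in (("strip",P[st]),("all",P)):
    c=np.median(Q,0); k=np.linalg.norm(Q-c,axis=1)<90; c=Q[k].mean(0); U,s,Vt=np.linalg.svd(Q[k]-c); a=Vt[0]*np.sign(Vt[0][0]); print(nm,a.round(3),"pitch",np.degrees(np.arcsin(a[2])),"yaw",np.degrees(np.arctan2(a[1],a[0])),s.round())
own=[(25,10,135),(25,-10,135),(-28,10,135),(-28,-10,135),(-46,26,137),(-46,-26,137),(-62,26,137),(-62,-26,137)]
crop=[(147,170),(173,163),(180,240),(203,232),(157,280),(233,249),(164,297),(240,264)]
for yaw in (-12,-6,0):
    x,f,T,_=fit(own,crop,[280,150],5,[595.6,260,209.8],[-.036,-.009,-.999],yaw); L=np.array([496,267,71])
    w=T([-63.5,0,115])[0]; Q=Ro.from_euler("z",yaw,degrees=True)*Ro.from_euler("y",-x[0],degrees=True)
    print(yaw,x.round(1),(f**2).sum(),f.tolist(),"win",w.round(),"label in win",Q.inv().apply(L-w).round(1))
E
```

```text
168 strip [581.  260.2 197.9] nose [548.  271.7 161.1]
strip [0.72  0.009 0.694] pitch 43.921228139667605 yaw 0.7257355577457846 [171.  75.  25.]
all [ 0.67  -0.168  0.723] pitch 46.33063707230781 yaw -14.113538851625098 [367. 149.  68.]
-12 [ 50.4  12.5 124.2] 8.87 [[0.2, -0.3], [0.3, -0.9], [-1.2, 0.5], [-0.6, 0.0], [1.1, -0.7], [-0.6, -0.1], [1.3, 0.3], [-0.5, 1.3]] win [555. 269. 142.] label in win [-91.6 -13.8  -1.4]
-6 [ 58.   13.2 126.9] 12.13 [[0.5, 0.4], [0.2, -0.6], [-1.0, 0.7], [-0.8, -0.2], [1.6, -0.5], [-1.1, -0.8], [1.8, 0.3], [-1.0, 0.4]] win [565. 263. 135.] label in win [-91.3  -3.4  24.3]
0 [ 61.9  14.9 129.6] 21.79 [[0.6, 1.1], [-0.1, -0.2], [-0.8, 0.8], [-1.0, -0.4], [2.2, -0.2], [-1.6, -1.4], [2.4, 0.4], [-1.5, -0.4]] win [571. 260. 131.] label in win [-88.2   7.   38.5]
```

```bash
python3 - <<'E'
from h import *
im,W=cloud("top"); np.savez("pics/j.npz",im=im,W=W)
cv2.imwrite("pics/j.png",cv2.resize(im[170:230,275:335,::-1],(600,600),interpolation=cv2.INTER_CUBIC))
hsv=cv2.cvtColor(im,cv2.COLOR_RGB2HSV).astype(int); m=np.zeros((400,640),bool); m[180:225,290:320]=1; m&=(hsv[...,0]<14)&(hsv[...,1]>150)&(hsv[...,2]>60)
for v in range(185,220):
    k=np.nonzero(m[v])[0]
    if len(k): print(v,k.min(),k.max(),np.nanmedian(W[v,k],0).round())
E
python3 go.py
```

```text
193 302 302 [584. 267. 195.]
194 301 307 [581. 261. 195.]
195 301 307 [578. 261. 190.]
196 301 307 [575. 261. 192.]
197 301 307 [572. 261. 191.]
198 301 307 [570. 261. 184.]
199 298 307 [568. 263. 180.]
200 297 312 [565. 262. 174.]
201 297 312 [566. 244. 151.]
202 297 312 [563. 244. 150.]
203 297 312 [558. 244. 160.]
204 297 312 [555. 261. 159.]
205 296 312 [551. 264. 164.]
206 296 312 [548. 262. 164.]
207 296 312 [545. 262. 165.]
208 296 311 [542. 264. 162.]
209 299 310 [540. 261. 159.]
t 9.2 p [596.3 260.1 211.1] zyaw -96.0 ydir [-0.034 -0.008 -0.999] F [-0.3 -0.  -2.6] w 35.6 q [ 0.23  0.41  1.42 -0.    1.35  1.9 ]
```

View pics/j.png

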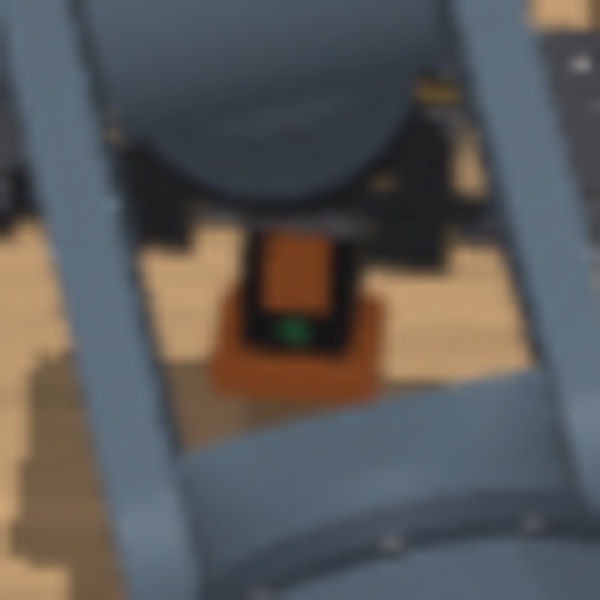

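Top view: the nose's front edge runs (213,388)-(378,404), the orange strip ends at about y=314, and it is aligned with the tool. I'll fit both cameras jointly.

```bash
cat > joint.py <<'E'
from h import *
from scipy.optimize import least_squares
cam={c:optics.camera_params(c) for c in("side","top")}
def proj(c,X): p=cam[c]; k=(X@np.array(p["R"]).T+np.array(p["t"]))@np.array(p["intrinsics"]).T; return k[:,:2]/k[:,2:]
O={"side":[(25,10,135),(25,-10,135),(-28,10,135),(-28,-10,135),(-46,26,137),(-46,-26,137),(-62,26,137),(-62,-26,137)],
"top":[(-62,26,137),(-62,-26,137),(-28,10,135),(-28,-10,135),(-46,26,93),(-46,-26,93)]}
D={"side":np.array([(147,170),(173,163),(180,240),(203,232),(157,280),(233,249),(164,297),(240,264)])/5+[280,150]-.5,
"top":np.array([(213,388),(378,404),(263,313),(328,316),(226,298),(384,300)])/10+[275,170]-.5}
G=np.array([596,260,207.]); L=np.array([496,267,71])
def Q(v): return Ro.from_euler("ZYX",[v[1],-v[0],v[2]],degrees=True)
def res(v): 
    r=[(proj(c,G+Q(v).apply(np.array(O[c],float)-v[3:6]))-D[c]).ravel() for c in O]
    return np.concatenate(r+[[(v[1]+6)/3,(v[2])/3,(v[3]-12)/8,v[4]/3,(v[5]-127)/6]])
r=least_squares(res,[45,-6,0,11,0,127],loss="soft_l1"); v=r.x; s=np.sqrt(np.diag(np.linalg.inv(r.jac.T@r.jac)))
w=G+Q(v).apply(np.array([-63.5,0,115])-v[3:6])
print("pitch,yaw,roll,g",v.round(1),s.round(1)); print(res(v).round(1)); print("window",w.round(1),"label in window",Q(v).inv().apply(L-w).round(1))
for th in (44,48,52):
    vv=v.copy(); vv[0]=th; print(th,"label in window",Q(vv).inv().apply(L-w).round(1))
for o in ([17,0,0],[-17,0,0]): print("foot",(G+Q(v).apply(np.array(o)-v[3:6])).round())
E
python3 joint.py
```

```text
pitch,yaw,roll,g [ 44.2  -7.   -0.5  15.4   1.6 132.2] [4.3 2.1 2.3 1.4 1.6 4.8]
[-0.1  0.4 -0.4 -0.6 -0.2  0.7  0.1 -0.2  2.8 -0.6  0.4 -0.7  3.4  0.3
  0.9  0.5 -1.1  0.5 -0.9  0.9 -0.3 -0.7 -0.3 -0.2 -0.3 -2.9  0.3 -1.2
 -0.3 -0.2  0.4  0.5  0.9]
window [551.5 263.7 139.7] label in window [-87.7  -3.4 -10.6]
44 label in window [-87.6  -3.4 -10.9]
48 label in window [-88.2  -3.5  -4.8]
52 label in window [-88.3  -3.5   1.4]
foot [688. 246. 113.]
foot [664. 249.  90.]
```

The label is already inside tolerance at (-88,-3,-11) mm in the window frame. One small centring move back.

Emit:
servo_tool(moves=[[-6, -1, 0, 0], [-6, -1, 0, 0], [-2, -1, 0, 0]])

```text
time: 9.45
ee_pos: [611.8, 257.7, 215.7]
ee_rot: [0.048, -0.027, -0.703, 0.709]
force: [1.0, 0.4, -2.6]
gripper_width: 35.6
```

```bash
python3 go.py 610 259 211; python3 - <<'E'
from h import *
im,W=cloud("side"); cv2.imwrite("pics/k.png",cv2.resize(im[140:290,240:440,::-1],(800,600),interpolation=cv2.INTER_CUBIC))
E
python3 go.py
```

```text
t 9.45 p [611.8 257.7 215.7] zyaw -96.1 ydir [-0.031 -0.008 -0.999] F [ 1.   0.4 -2.6] w 35.6 q [ 0.22  0.43  1.38 -0.    1.36  1.9 ]
tool delta [ 1.8  4.8 -1.2]
t 9.5 p [612.2 257.6 216.1] zyaw -96.1 ydir [-0.03  -0.007 -1.   ] F [ 0.1 -0.1 -1.2] w 35.6 q [ 0.22  0.43  1.38 -0.    1.36  1.9 ]
```

View pics/k.png

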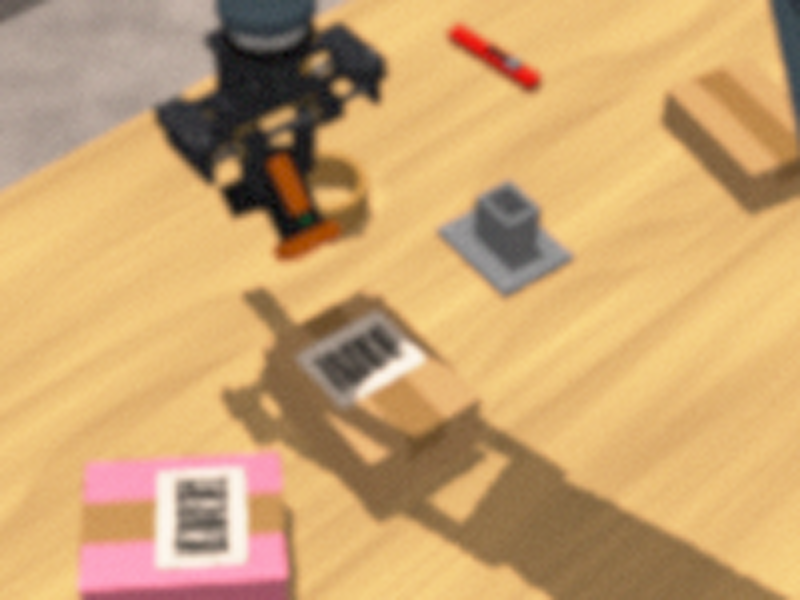

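```bash
python3 - <<'E'
from h import *
for _ in range(6): optics.grab_frame("side")
s=monitor.observe(); print(s["time"],np.round(s["ee_pos"],1),np.round(s["dq"],3),s["gripper_width"])
print(sign_off())
E
```

```text
9.8 [610.3 258.2 214.8] [ 0.003 -0.     0.001  0.001 -0.001  0.001] 35.833630096658396
the job is handed in; nothing more can be done
None
```

I drew the scanner out of its stand and tipped it nose-down to about 44°. It now points at the brown parcel's label, and I handed the job in at 9.8 s with the gripper still holding it. `sign_off` gives no verdict, so I can't confirm a pass.

The tool only turns about its own axis. So after the draw I pressed the handle lightly against the back of the fixed stand to pivot the scanner in the fingers, then raised the grip to 55 N and lifted it clear.

**Last checks**
- **Aim:** a two-camera fit gave a pitch of 44 ± 4° and put the label's middle at about (-88, -3, -11) mm in the window frame. I then moved 16 mm back and 5 mm up. By calculation, not a new fit, that puts the label about 103 mm ahead and within about 5 mm of the line of sight.
- **Clearance:** the window is about 145 mm above the table, from the same fit. The last picture shows the scanner clear of everything except the gripper.
- **Bystanders:** the parcel, carton, tape roll and cutter look unmoved in that picture; I did not measure them again.
- **Steadiness:** joint speeds were near zero and the finger opening was 36 mm, the width of the scanner's head.

**What disagreed**
- **Pitch:** fits from the side camera alone gave 47–62°, depending on the yaw assumed. Depth data gave 44–46°, which agrees with the two-camera fit.
- **Grip position:** the arm drifted a few millimetres in several rows, so the grip sits slightly higher and further back on the head than planned.

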